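Release the stout vial from the rocker-gate dispenser

TASK

Each lane of the vial dispenser is shut by a gate on a rocking lever. Press down the outer paddle of the lever that belongs to the lane holding the stout (thicker) vial, so that its gate lifts and the vial rolls out into the collecting tray, then let the lever come back up so the gate is shut again. Leave the slim vial waiting in its lane, do not touch the vials or the gates themselves, and do not disturb the bottle, bowl and jar standing around.

Things in the scene. Friction and masses are not known exactly. Their poses are not given: they have to be found in the camera images.
- dispenser: White vial dispenser fixed to the table, 312 x 142 mm without levers, 118 mm high. Origin on the table under its middle; z up, +y is its left, -x the tray end. Two open-topped lanes (middles at y = +35 and -35 mm, 64 mm wide, clear walls) slope 14 degrees down towards -x, from x = 150 to -30 mm, into one tray. Gates at x = 20 mm; lane floor there 42 mm high.
- tray (a point): Middle of the floor of the shared collecting tray, 5 mm above the table, at the dispenser's x = -93 mm. Tray inside 126 mm (x) by 134 mm (y), walls 50 mm high (26 mm on the lane side).
- lever_left (a joint): Rocking lever of the left (+y) lane: aluminium beam across the lane's wall, pivot (axis along the dispenser's x) at x = 20, y = +100, z = 100 mm. Rad: 0 at rest, gate down; grows as the outer paddle is pressed down; stop at 0.52. The stout vial passes only from about 0.45 on. A spring returns it when let go; pressing it fully takes about 5 N.
- lever_right (a joint): The same lever, mirrored, for the right (-y) lane: pivot at y = -100, z = 100 mm. 0 at rest, 0.52 fully pressed, spring return.
- paddle_left (a point): Middle of the top face of the left lever's outer paddle: grey plate 44 mm (x) by 40 mm (y), 8 mm thick, at the dispenser's x = 20, y = +170 mm, top 107 mm above the table at rest, 70 mm out from the pivot. Free space below; fully pressed its middle is about 35 mm lower and about 6 mm nearer the dispenser.
- paddle_right (a point): The same for the right lever, at the dispenser's x = 20, y = -170 mm.
- gate_left (a point): Aluminium gate plate, 30 mm wide, 3 mm thick, hanging from the inner end of the left lever into the left lane. This point is the middle of its lower edge, 8 mm above the lane floor at rest.
- gate_right (a point): The same on the right lever, in the right lane.
- stout_vial_center (a point): Middle of the stout vial: amber glass, white cap, 34 mm diameter, 60 mm long, about 70 g, lying across one of the lanes (either one), leaning on its gate. Rolls down by itself in about a second when the gate is up.
- slim_vial_center (a point): Middle of the slim vial: the same materials, 22 mm diameter, 60 mm long, about 35 g, lying across the other lane, leaning on its gate.
- gel_bottle: White bottle, 60 mm diameter, 140 mm high, standing to the right. Origin at the centre of its underside.
- steel_bowl: Steel bowl, 100 mm across, 45 mm high, to the left. Origin at the centre of its underside.
- swab_jar: Glass jar with steel cap, 64 mm diameter, 85 mm high, to the far left. Origin at the centre of its underside.
Things that resemble listed ones, but are neither listed nor needed, are in the scene too. Leave any green or yellow look-alike of the part that bears slim_vial_center alone.

How it is judged (in metres and radians):
On the way, in this order (a step that is already met when the one before it is completed fails the run):
1. a lever is pressed down so that its gate lifts (value of joint any of lever_left, lever_right above 0.25 rad), for 0.1 s.
2. the stout vial has rolled into the tray (x of stout_vial_center in the frame of dispenser between -0.156 and -0.03 m and y of stout_vial_center in the frame of dispenser between -0.067 and 0.067 m and z of stout_vial_center in the frame of dispenser below 0.035 m), for 0.1 s.
At the end, for the whole second after the job is handed in: The stout vial lies at rest inside the collecting tray, the slim vial rests in its lane behind its gate, and both levers are back up (within 0.05 rad of rest) with the gates down (all of step 2 and x of slim_vial_center in the frame of dispenser above 0.02 m and z of slim_vial_center in the frame of dispenser above 0.03 m and value of joint each of lever_left, lever_right below 0.05 rad and linear speed of each of stout_vial, slim_vial below 0.03 m/s); the robot touches nothing.
It fails at once if the robot touches a vial (contact force between any of the fingers, the arm and stout_vial above 0.3 N or contact force between any of the fingers, the arm and slim_vial above 0.3 N).
It fails at once if a vial is lifted out of the dispenser (z of any of stout_vial_center, slim_vial_center in the frame of dispenser above 0.13 m).
It fails at once if a gate is worked by touching it directly (contact force between any of the fingers, the arm and lever_left_c3 above 0.5 N or contact force between any of the fingers, the arm and lever_right_c3 above 0.5 N).
It fails at once if the slim vial is let out past its gate (not (x of slim_vial_center in the frame of dispenser above 0.02 m)).
It fails at once if the bottle, bowl or jar is moved more than 15 mm or tipped (distance of any of gel_bottle, steel_bowl, swab_jar from where it was at the start of the episode above 0.015 m or angle between any of gel_bottle, steel_bowl, swab_jar's own z axis and vertical above 0.3 rad).
It also fails if it takes over 32 s, if anything falls off the work surface, if the arm or the gripper's body presses on something with over 40 N, if the wrist force passes 120 N, or if a joint passes its speed limit or range.

ROBOT

A 6-joint arm with a two-finger parallel gripper is mounted at the origin on the work surface. World frame = base frame: x ahead of the robot, y to its left, z up, the work surface at z = 0. Lengths are in m, angles in degrees, forces in N, time in s.
With the tool pointing down it reaches from about 0.35 to 0.875 m from the base axis. Payload 4.2 kg.
Tool frame: the origin (TCP) lies between the finger pads; the fingertips stand 8 mm ahead of it and the grasp point (between the pads) lies 11 mm behind it; x points along the fingers, y is the direction in which the jaws open and shut, and the axes are right-handed (so a half turn about x gives the same grasp; the last joint's range is limited). The gripper opens to 87 mm and grips with 3 to 60 N. Pads are 19 mm wide; open, the fingers measure 117 mm over their backs; the gripper's body (75 mm by 190 mm) begins 51 mm behind the grasp point.
Start: joints at [83.4, 22.042, 0.453, 0, -68.411, -14.817], TCP at [0.228, 0.582, 0.231] pointing down, gripper open.
Joint ranges: [-179.83, 179.83], [-69.29, 118.12], [-61.27, 80.66], [-181.25, 117.63], [-171.15, -9.14], [-177.46, 177.46]. Speed limits (degrees/s): [159.86, 159.86, 180, 180, 180, 180].

INTERFACE

Orientations are given as a 3x3 rotation matrix whose columns are the frame's x, y, z axes.
In Python, from station import r gives the robot as it stands. The module is installed in compiled form; this text tells all that it offers.
- The arm moves only by the tool move_arm, never from a script. Its argument "increments" is one flat list of numbers, 7 for each row, row after row: the turn, a rotation vector about the tool's x, y, z in degrees, then the shift along the tool's x, y, z in m, then the finger opening in m, from 0 to 0.087. A call has 1 to 12 rows; each row is the pose to reach, as a shift and turn from the pose commanded when the call began, along the tool's axes at that moment; what a row does not reach only later rows make up. A row lasts 1/12 s, in which the tool goes at most 41.7 mm and 7.16 degrees, less where a joint would pass 70% of its speed; a pose out of reach is approached as far as the arm can. A call with a gripper value outside its range is refused whole. The fingers move at their own pace and stop on an object; the grip force is fixed at half the most. Time passes only in rows, so rows that repeat a pose let the fingers close. It gives the time, the measured TCP pose, the force and the opening at its end, in the units of the state.
- r.sense(): the state, without advancing time (a new reading comes with each control period).
- r.capture(name): name is "scene" or "top" or "wrist"; returns the picture (400x640x3 uint8, red, green, blue); there is no depth.
- r.calibration(name): a dict with "fx", "fy", "cx", "cy" (pixels), "rvec" (rotation vector, rad) and "tvec" (3), from world to camera coordinates, as OpenCV has them; the wrist camera has in their place "tool_from_camera" (4x4, takes a point from camera to tool coordinates, whose origin is the TCP and whose axes are the tool frame's). Camera axes: x right, y down, z forward; pixel columns grow to the right and rows downward; lengths in m; the calibration is good to about 2 mm. The wrist camera is an equidistant fisheye: a pixel r from the principal point sees the ray r / f radians off the axis. A picture is of the moment at which its call begins: read the wrist's pose just before it. calibration takes no time and is no camera call.
- r.finish_job(): hands the job in, once; it reports no verdict.
The state is a dict: "time_s": time; "joints": joint angles; "joint_velocities": joint speeds; "effort": joint torques, N m; "tcp_pos": TCP position; "ee_rot": TCP orientation; "wrist_force": force on the tool from outside, world axes, zero at the start; "moment": the same for the moment, N m; "gripper_width": opening from 0.0 (shut) to 1.0 (fully open).
Only numpy, scipy, OpenCV 4.12 (cv2) and the standard library are available. Lean on these libraries where they do the work, as an engineer would, in place of code of your own. Each camera call takes 0.05 s, during which the arm holds its last target.

## Working session

There is one attempt and no reset: what is moved stays moved. The work goes in short steps, Python scripts to look and compute and a tool call to move; the robot and the scene stay as the last step left them, time stands still between calls to the robot, and variables do not carry over. Pictures are saved under pics/ and viewed, and the job is handed in when it is done.

Besides the shell and the picture viewer there is one more tool, called after "Call:" in YAML: its name, and indented under it one key for each argument. move_arm: Moves the arm, as the interface text tells. Its arguments: {"type":"object","properties":{"increments":{"type":"array","items":{"type":"number"}}},"required":["increments"]}

```bash
mkdir -p pics
python3 - <<'E'
from station import r
import cv2
s=r.sense();print(s['time_s'],s['tcp_pos'],s['ee_rot'],s['gripper_width'])
for n in ['scene','top','wrist']:
    cv2.imwrite(f'pics/{n}0.png',r.capture(n)[:,:,::-1]); print(n,r.calibration(n))
E
```

```text
0.0 [0.2279998  0.58129344 0.22943146] [[-7.15537535e-04 -3.65355750e-01 -9.30867694e-01]
 [-2.11732711e-03 -9.30865292e-01  3.65356435e-01]
 [-9.99997502e-01  2.23237765e-03 -1.07508577e-04]] 0.9989109845085816
scene {'fx': 494.44112976559245, 'fy': 494.44112976559245, 'cx': 311.216415401655, 'cy': 200.38586782522898, 'rvec': array([ 1.78124404,  1.92829967, -0.67665343]), 'tvec': array([ 0.04199776, -0.38258101,  1.92565689])}
top {'fx': 399.8210007594848, 'fy': 399.8210007594848, 'cx': 321.8535994316459, 'cy': 197.8306305706564, 'rvec': array([ 2.16061058, -2.2245419 ,  0.04228463]), 'tvec': array([0.02516796, 0.568403  , 1.13945872])}
wrist {'fx': 309.70691628693146, 'fy': 309.70691628693146, 'cx': 319.7538903732359, 'cy': 197.98527049718538, 'tool_from_camera': array([[-4.46877662e-04, -2.63687008e-01,  9.64608191e-01,
        -1.52651118e-01],
       [ 9.99999701e-01, -7.26551692e-04,  2.64662159e-04,
         2.56159065e-04],
       [ 6.31049740e-04,  9.64608021e-01,  2.63687254e-01,
        -7.27289553e-02],
       [ 0.00000000e+00,  0.00000000e+00,  0.00000000e+00,
         1.00000000e+00]])}
```

View pics/top0.png

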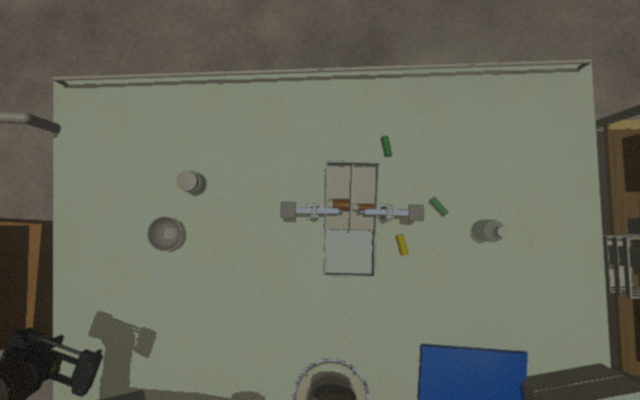

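View pics/scene0.png

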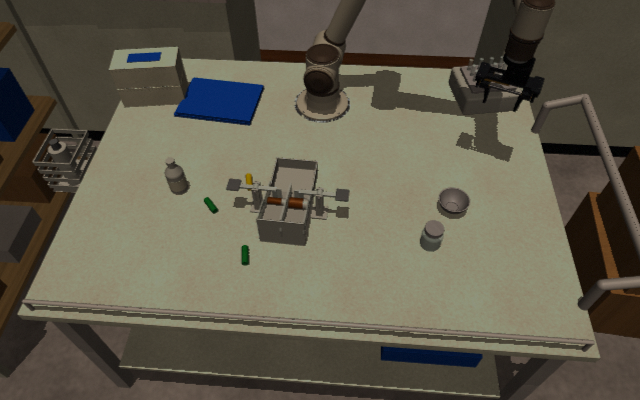

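View pics/wrist0.png

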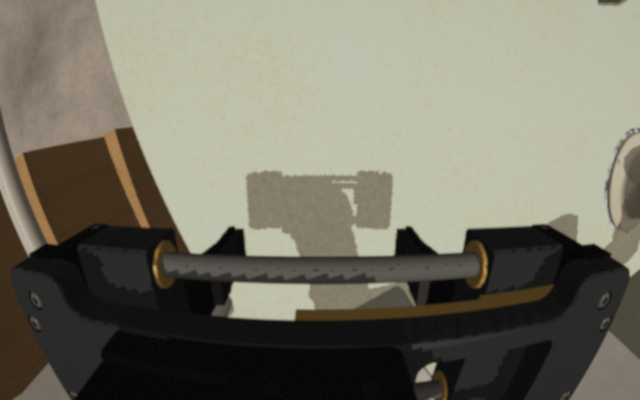

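Run:
```python
import cv2
a=cv2.imread('pics/top0.png');b=cv2.imread('pics/scene0.png')
cv2.imwrite('pics/c1.png',cv2.resize(a[150:290,270:430],None,fx=5,fy=4.28*5/4.28/1.2*1.0 if 0 else 4.2,interpolation=3) if 0 else cv2.resize(a[155:275+5,275:430],None,fx=4.6,fy=4.6,interpolation=3))
cv2.imwrite('pics/c2.png',cv2.resize(b[150:250,220:355],None,fx=5.5,fy=5.5,interpolation=3))
```

```text
(no output)
```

View pics/c1.png

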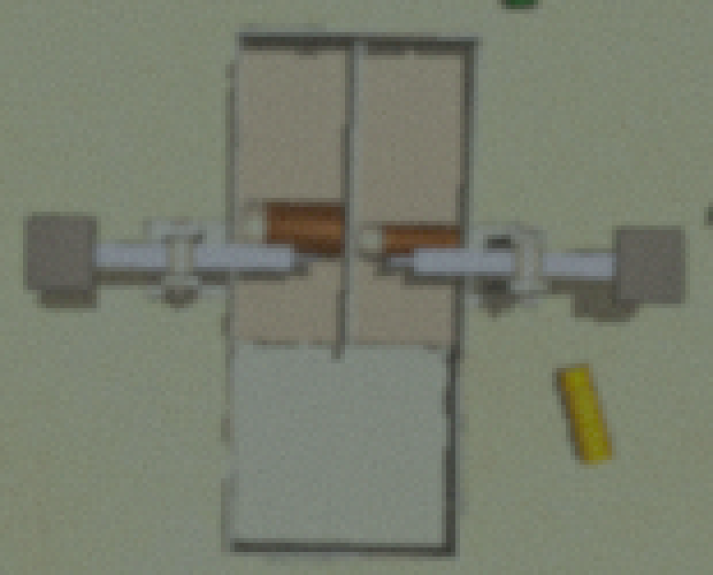

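View pics/c2.png

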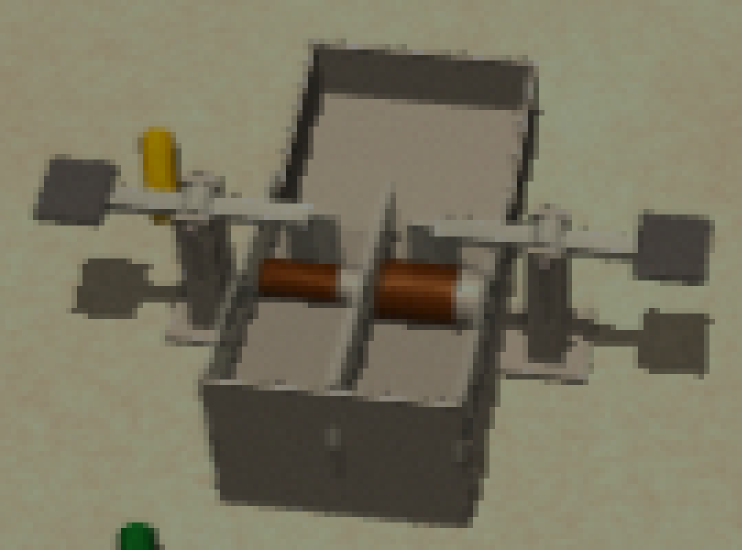

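The two top crops agree: the stout vial is in the left (+y) lane, with left paddle centre at about (288.0, 209.8) in top and (342.4, 194.9) in scene. The right paddle is at (416.3, 212.6) in top and (233.6, 184.5) in scene.

```bash
cat > h.py <<'E'
from station import r
import numpy as np,cv2
def ray(n,px,z):
    c=r.calibration(n);R=cv2.Rodrigues(c['rvec'])[0];o=-R.T@c['tvec']
    d=R.T@np.array([(px[0]-c['cx'])/c['fx'],(px[1]-c['cy'])/c['fy'],1]);return o+d*(z-o[2])/d[2]
E
python3 - <<'E'
from h import *
for n,L,Rr in [('top',(288,209.8),(416.3,212.6)),('scene',(342.4,194.9),(233.6,184.5))]:
    l=ray(n,L,.107);q=ray(n,Rr,.107);d=l-q
    print(n,l,q,np.linalg.norm(d),'yaw',np.degrees(np.arctan2(-d[0],d[1])))
for p in [(327,164),(378,163.5),(374,274.5),(325,274.5)]: print(ray('top',p,.1))
for n,p in [('top',(167,234)),('top',(190,182))]: print(ray(n,p,.05))
s=r.sense();T=s['ee_rot'];print(s['tcp_pos'])
E
```

```text
top [0.5353348  0.09834972 0.107     ] [ 0.51808812 -0.24026992  0.107     ] 0.3390585594447333 yaw -2.9156874023981025
scene [0.54038028 0.10075123 0.107     ] [ 0.52342489 -0.23817537  0.107     ] 0.3393504542114076 yaw -2.863933995203986
[ 0.65502798 -0.00854459  0.1       ]
[ 0.65224883 -0.1449389   0.1       ]
[ 0.35813861 -0.12391316  0.1       ]
[0.361698   0.00540998 0.1       ]
[0.47881457 0.4433341  0.05      ]
[0.62250826 0.37702131 0.05      ]
[0.22807407 0.58143361 0.22971543]
```

```bash
cat >> h.py <<'E'
from scipy.spatial.transform import Rotation as Ro
yaw=np.radians(-2.9)
ex=np.array([np.cos(yaw),np.sin(yaw),0]);ey=np.array([-np.sin(yaw),np.cos(yaw),0])
G=np.column_stack([[0,0,-1],-ex,ey])
def inc(p,cmd=None):
    s=r.sense();T=s['ee_rot'];c=s['tcp_pos'] if cmd is None else np.array(cmd)
    print(s['time_s'],s['tcp_pos'],s['wrist_force'],np.degrees(Ro.from_matrix(T.T@G).as_rotvec()).round(2),(T.T@(np.array(p)-c)).round(4))
E
python3 - <<'E'
from h import *
print(G,np.linalg.det(G));inc([.538,.104,.2],[.228,.582,.231])
E
```

```text
[[ 0.         -0.99871936  0.05059294]
 [ 0.          0.05059294  0.99871936]
 [-1.         -0.          0.        ]] 1.0000000000000002
0.15 [0.22807407 0.58143361 0.22971543] [-0.42240212  0.04406683  0.36695667] [ 7.148e+01 -7.000e-02 -8.000e-02] [ 0.0316  0.3317 -0.4632]
```

Call:
move_arm:
  increments: [6,0,0,0.002,0.025,-0.035,0,12,0,0,0.004,0.05,-0.07,0,18,0,0,0.006,0.075,-0.105,0,24,0,0,0.008,0.1,-0.14,0,30,0,0,0.01,0.125,-0.175,0,36,0,0,0.012,0.15,-0.21,0,42,0,0,0.014,0.175,-0.245,0,48,0,0,0.016,0.2,-0.28,0,54,0,0,0.018,0.225,-0.315,0,60,0,0,0.02,0.25,-0.35,0,66,0,0,0.022,0.275,-0.385,0,71.5,0,0,0.024,0.3,-0.42,0]

```text
time_s: 1.15
tcp_pos: [0.5011, 0.1612, 0.2072]
ee_rot: [[-0.0, -0.998, 0.056], [0.0, 0.056, 0.998], [-1.0, 0.0, 0.0]]
wrist_force: [0.8, 0.5, -0.2]
gripper_width: 0.174
```

Run:
```python
from h import *
inc([.538,.104,.2]);print(r.sense()['joints'])
```

```text
1.15 [0.50111576 0.16120916 0.20724458] [ 0.80979652  0.46589434 -0.17064181] [-0.29  0.01 -0.  ] [ 0.0072 -0.04   -0.0551]
[ 3.55021188e+01  1.35553742e+01 -1.53749826e+01 -5.46798141e-03
 -6.10667154e+01 -3.86931539e+01]
```

Call:
move_arm:
  increments: [0,0,0,0.004,-0.016,-0.022,0,0,0,0,0.007,-0.031,-0.044,0,0,0,0,0.007,-0.031,-0.044,0,0,0,0,0.007,-0.031,-0.044,0,0,0,0,0.007,-0.031,-0.044,0,0,0,0,0.007,-0.031,-0.044,0]

```text
time_s: 1.65
tcp_pos: [0.5289, 0.1184, 0.2004]
ee_rot: [[0.0, -0.999, 0.05], [0.0, 0.05, 0.999], [-1.0, -0.0, 0.0]]
wrist_force: [0.2, 0.7, 0.2]
gripper_width: 0.003
```

Run:
```python
from h import *
inc([.538,.104,.2])
for n in ['top','scene','wrist']: cv2.imwrite(f'pics/{n}1.png',r.capture(n)[:,:,::-1])
a=cv2.imread('pics/top1.png')[150:270,240:400];b=cv2.imread('pics/scene1.png')[110:230,250:410]
cv2.imwrite('pics/c3.png',np.vstack([cv2.resize(x,(400*800//600,400*600//600))[:300] if 0 else cv2.resize(x,(400,300)) for x in (a,b)]))
```

```text
1.65 [0.52887158 0.11844432 0.20044795] [0.18374868 0.6514444  0.15946876] [0.05 0.01 0.  ] [ 0.0004 -0.0098 -0.014 ]
```

View pics/c3.png

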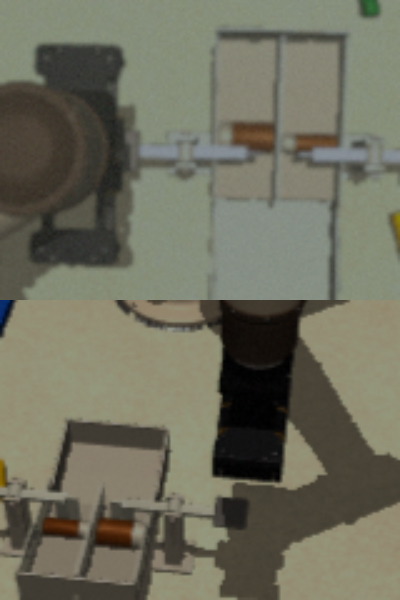

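View pics/wrist1.png

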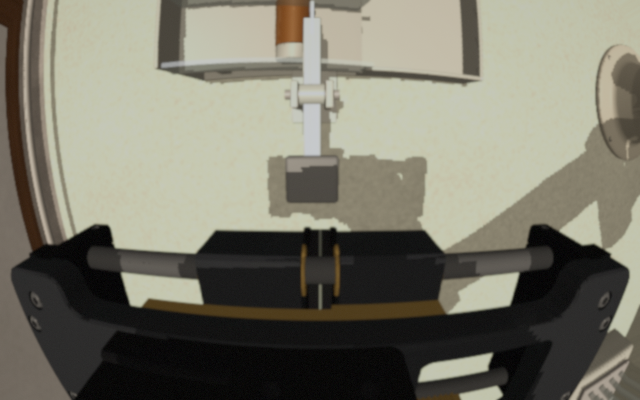

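Run:
```python
from h import *
a=cv2.imread('pics/wrist1.png');cv2.imwrite('pics/c4.png',cv2.resize(a[140:240,250:390],None,fx=5,fy=5,interpolation=3))
c=r.calibration('wrist');M=c['tool_from_camera'];T=G;p0=np.array([0.52887,0.11844,0.20045])
print('cam',p0+T@M[:3,3])
def w(px,z):
    u=np.array([px[0]-c['cx'],px[1]-c['cy']]);rr=np.hypot(*u);th=rr/c['fx']
    d=np.r_[u/rr*np.sin(th),np.cos(th)];d=T@(M[:3,:3]@d);o=p0+T@M[:3,3]
    return o+d*(z-o[2])/d[2]
for q in [(286,157),(337,157),(338,195),(287,195),(338,202),(287,202),(312,176)]: print(q,w(q,.107))
```

```text
cam [0.52615051 0.04624306 0.35310149]
(286, 157) [0.55454309 0.07766931 0.107     ]
(337, 157) [0.51371785 0.07986823 0.107     ]
(338, 195) [0.51412641 0.11133493 0.107     ]
(287, 195) [0.55607463 0.10916161 0.107     ]
(338, 202) [0.51434016 0.11731883 0.107     ]
(287, 202) [0.55654965 0.11514611 0.107     ]
(312, 176) [0.53456473 0.09436154 0.107     ]
```

View pics/c4.png

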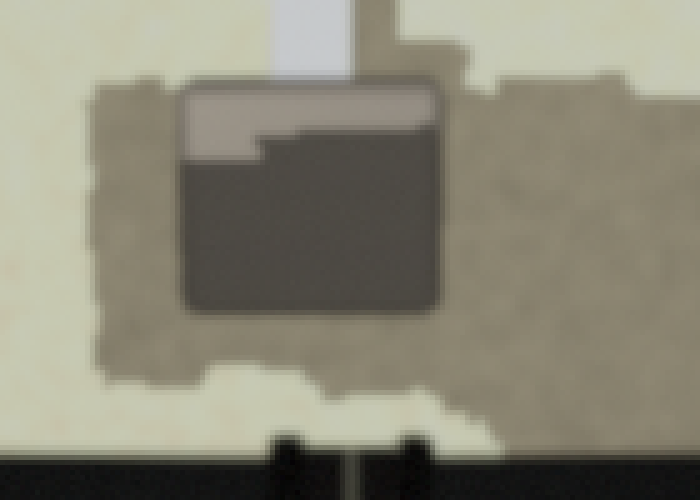

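Three views agree on the paddle centre, about (0.537, 0.099). Next I hover above it.

Call:
move_arm:
  increments: [0,0,0,0.02,0,0,0,0,0,0,0.04,0,0,0,0,0,0,0.06,0,0,0,0,0,0,0.065,0,0,0,0,0,0,0.065,0,0,0,0,0,0,0.065,0,0,0,0,0,0,0.065,0,0,0,0,0,0,0.065,0,0,0]

```text
time_s: 2.47
tcp_pos: [0.53, 0.1181, 0.1367]
ee_rot: [[0.002, -0.999, 0.05], [0.001, 0.05, 0.999], [-1.0, -0.002, 0.001]]
wrist_force: [-1.0, 0.7, 0.6]
gripper_width: 0.005
```

Run:
```python
from h import *
inc([.537,.103,.08])
```

```text
2.4667 [0.53004795 0.11814739 0.13671686] [-1.01324162  0.66227754  0.64885762] [0.01 0.07 0.14] [ 0.0567 -0.0076 -0.0148]
```

Call:
move_arm:
  increments: [0,0,0,0,-0.004,-0.008,0,0,0,0,0,-0.007,-0.015,0,0,0,0,0,-0.007,-0.015,0,0,0,0,0,-0.007,-0.015,0,0,0,0,0,-0.007,-0.015,0]

```text
time_s: 2.88
tcp_pos: [0.5356, 0.102, 0.1354]
ee_rot: [[0.0, -0.999, 0.052], [0.0, 0.052, 0.999], [-1.0, -0.0, 0.0]]
wrist_force: [-0.4, 0.4, -0.4]
gripper_width: 0.006
```

Run:
```python
from h import *
inc([.537,.103,.08])
cv2.imwrite('pics/wrist2.png',r.capture('wrist')[:,:,::-1])
cv2.imwrite('pics/scene2.png',r.capture('scene')[90:250,220:420,::-1].repeat(3,0).repeat(3,1))
```

```text
2.8833 [0.53558549 0.10196738 0.13537519] [-0.3720882   0.40202325 -0.35781288] [-0.06  0.01  0.  ] [ 0.0554 -0.0014  0.0011]
```

View pics/wrist2.png

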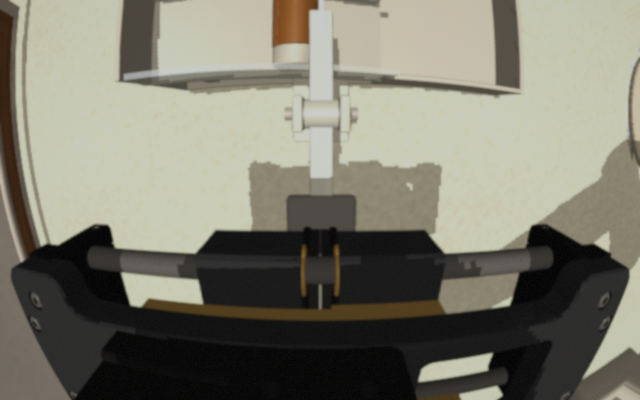

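View pics/scene2.png

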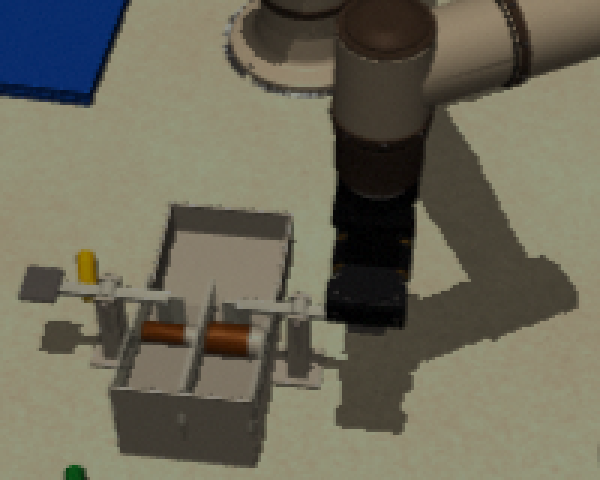

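Call:
move_arm:
  increments: [0,0,0,0.008,-0.001,0.001,0,0,0,0,0.016,-0.001,0.001,0,0,0,0,0.022,-0.001,0.001,0,0,0,0,0.028,-0.001,0.001,0,0,0,0,0.034,-0.001,0.001,0,0,0,0,0.04,-0.001,0.001,0,0,0,0,0.046,-0.001,0.001,0,0,0,0,0.05,-0.001,0.001,0,0,0,0,0.052,-0.001,0.001,0,0,0,0,0.052,-0.001,0.001,0,0,0,0,0.052,-0.001,0.001,0]

```text
time_s: 3.9
tcp_pos: [0.5369, 0.1034, 0.0835]
ee_rot: [[0.001, -0.999, 0.051], [0.0, 0.051, 0.999], [-1.0, -0.001, 0.0]]
wrist_force: [0.3, -0.3, 4.6]
gripper_width: 0.004
```

Run:
```python
from h import *
inc([.537,.103,.08])
cv2.imwrite('pics/wrist3.png',r.capture('wrist')[:,:,::-1])
cv2.imwrite('pics/scene3.png',r.capture('scene')[90:250,220:420,::-1].repeat(3,0).repeat(3,1))
```

```text
3.9 [0.53689753 0.10338345 0.08353235] [ 0.34092361 -0.34611753  4.56836923] [-0.01  0.02  0.04] [ 0.0035 -0.0001 -0.0004]
```

View pics/wrist3.png

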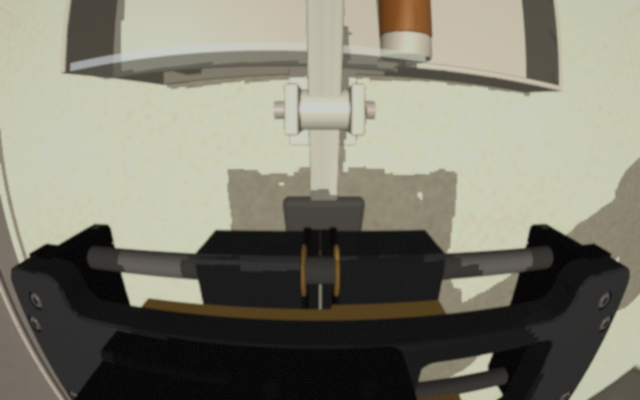

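View pics/scene3.png

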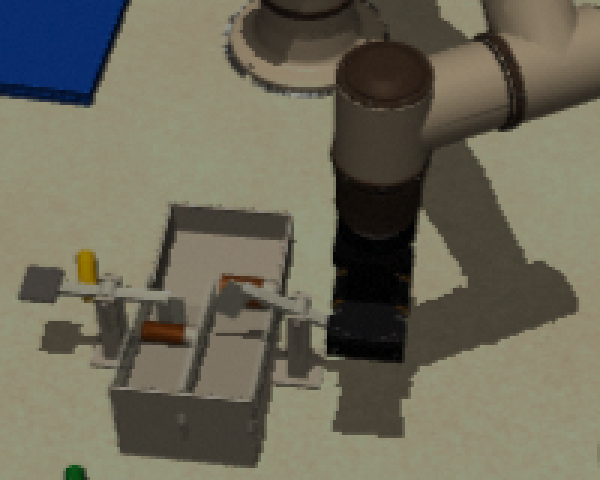

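The gate is up and the vial is already past it, rolling into the tray. I hold briefly.

Call:
move_arm:
  increments: [0,0,0,0,0,0,0,0,0,0,0,0,0,0,0,0,0,0,0,0,0,0,0,0,0,0,0,0,0,0,0,0,0,0,0,0,0,0,0,0,0,0,0,0,0,0,0,0,0,0,0,0,0,0,0,0,0,0,0,0,0,0,0,0,0,0,0,0,0,0]

```text
time_s: 4.83
tcp_pos: [0.5368, 0.1034, 0.0836]
ee_rot: [[0.001, -0.999, 0.051], [0.0, 0.051, 0.999], [-1.0, -0.001, 0.0]]
wrist_force: [-1.0, -0.2, 4.7]
gripper_width: 0.008
```

Run:
```python
from h import *
inc([.537,.103,.08])
cv2.imwrite('pics/scene4.png',r.capture('scene')[90:250,220:420,::-1].repeat(3,0).repeat(3,1))
cv2.imwrite('pics/top4.png',r.capture('top')[140:290,260:440,::-1].repeat(3,0).repeat(3,1))
```

```text
4.8333 [0.53683    0.10340114 0.08363644] [-1.025598   -0.22368064  4.69142317] [-0.01  0.02  0.05] [ 0.0036 -0.0002 -0.0004]
```

View pics/scene4.png

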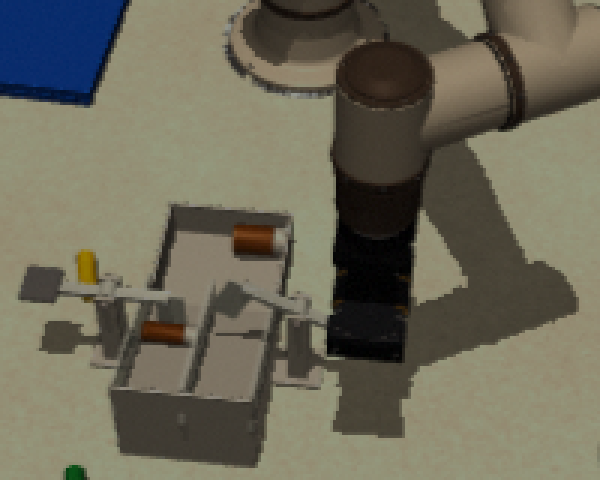

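View pics/top4.png

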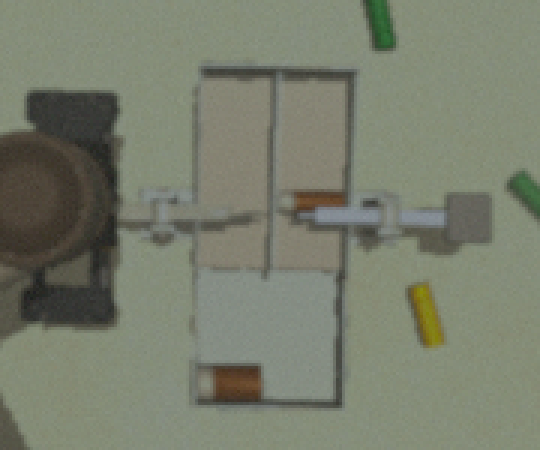

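The stout vial now lies in the tray against the front wall, and the slim vial is still behind its gate. I release the lever by lifting slowly.

Call:
move_arm:
  increments: [0,0,0,-0.006,0,0,0,0,0,0,-0.012,0,0,0,0,0,0,-0.018,0,0,0,0,0,0,-0.024,0,0,0,0,0,0,-0.03,0,0,0,0,0,0,-0.036,0,0,0,0,0,0,-0.045,0,0,0,0,0,0,-0.06,0,0,0,0,0,0,-0.08,0,0,0,0,0,0,-0.1,0,0,0,0,0,0,-0.12,0,0,0,0,0,0,-0.13,0,0,0]

```text
time_s: 5.93
tcp_pos: [0.537, 0.103, 0.2159]
ee_rot: [[0.002, -0.999, 0.051], [0.0, 0.051, 0.999], [-1.0, -0.002, 0.001]]
wrist_force: [0.7, -0.2, 0.3]
gripper_width: 0.005
```

Call:
move_arm:
  increments: [0,0,0,0,0,0.04,0,0,0,0,0,0,0.08,0,0,0,0,0,0,0.1,0,0,0,0,0,0,0.1,0,0,0,0,0,0,0.1,0,0,0,0,0,0,0.1,0,0,0,0,0,0,0.1,0,0,0,0,0,0,0.1,0]

```text
time_s: 6.6
tcp_pos: [0.5415, 0.202, 0.2133]
ee_rot: [[-0.001, -0.999, 0.052], [-0.0, 0.052, 0.999], [-1.0, 0.001, -0.0]]
wrist_force: [0.1, -0.4, -1.0]
gripper_width: 0.01
```

Run:
```python
from h import *
inc([.537,.103,.08])
cv2.imwrite('pics/scene5.png',r.capture('scene')[90:250,220:420,::-1].repeat(3,0).repeat(3,1))
cv2.imwrite('pics/top5.png',r.capture('top')[140:290,130:440,::-1].repeat(2,0).repeat(2,1))
```

```text
6.6 [0.54146165 0.20198607 0.21327462] [ 0.13451698 -0.41427965 -1.00233268] [-0.09 -0.02 -0.03] [ 0.1333 -0.0008 -0.099 ]
```

View pics/scene5.png

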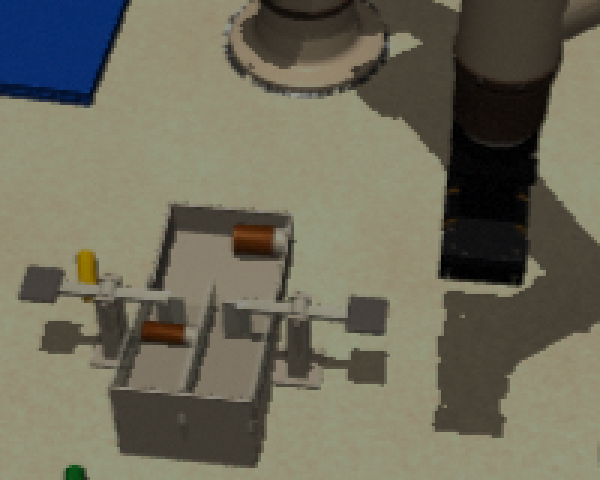

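View pics/top5.png

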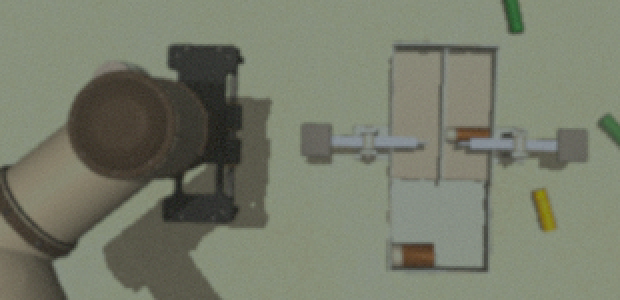

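The left paddle is back at its starting pixel (288, 210 in top), and both vials are where they should be. I hand in the job.

```bash
python3 -c "
from station import r
print(r.finish_job())"
```

```text
the job is handed in; nothing more can be done
None
```

I pressed the left lever's outer paddle with closed fingers, since the stout vial was in the left (+y) lane. The gate lifted and the vial rolled into the tray, so I let the lever come back up, backed the arm away and handed the job in at about 6.7 s.

- **Vials:** in the last pictures the stout vial lies in the tray against its front wall. It looked the same in two pictures about 1.8 s apart. The slim vial is still behind its gate.
- **Levers:** the left paddle is back at its starting pixel position in the top view, and the right lever was never touched. I did not measure the angles beyond that.
- **Contact:** the pressing force was about 4.7 N, in line with the 5 N given. The arm was well clear of everything at the end.
- **Bottle, bowl and jar:** I did not check these separately at the end. The arm's path stayed away from all three.

The arm first settled about 17 mm short of where I meant it to be, and I corrected that before pressing. None of the checks I made failed.

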